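# Back the indexing turntable off by one notch

### The arm

A 6-joint arm with a two-finger parallel gripper is mounted at the origin on the work surface. World frame = base frame: x ahead of the robot, y to its left, z up, the work surface at z = 0. Lengths are in m, angles in rad, forces in N, time in s.
With the tool pointing down it reaches from about 0.3 to 0.75 m from the base axis. Payload 8.5 kg.
Tool frame: the origin (TCP) lies midway between the tips of the shut fingers; the grasp point (between the pads) lies behind it (r.hold_point_z is the z of the grasp point in the tool frame, in m); z points along the fingers, y is the direction in which the jaws open and shut (so a half turn about z gives the same grasp; the last joint's range is limited). The gripper opens to 88 mm and grips with 3 to 60 N. Pads are 18 mm wide; open, the fingers measure 123 mm over their backs; the gripper's body (75 mm by 187 mm) begins 45 mm behind the grasp point.
Start: joints at [-0.215, 0.381, 1.297, -0, 1.464, -0.215], TCP at [0.55, 0, 0.239] pointing down, gripper open.
Joint ranges: [-3.11, 3.11], [-0.89, 2.33], [0.22, 2.48], [-1.42, 4.56], [0.17, 2.85], [-2.88, 2.88]. Speed limits (rad/s): [2.39, 2.39, 3.14, 3.14, 3.14, 3.14].

### API

Orientations are given as [roll, pitch, yaw] about the fixed x, y, z axes, in that order (R = Rz(yaw) Ry(pitch) Rx(roll)).
In Python, from workcell import r gives the robot as it stands.
- The arm moves only by the tool send_rows, never from a script. Its argument "motion" is one flat list of numbers, 4 for each row, row after row: the shift along the world's x, y, z in mm, then the turn about the world's z in rad. A call has 1 to 5 rows; each row is the pose to reach, as a shift and turn from the pose commanded when the call began; what a row does not reach only later rows make up. A row lasts 1/10 s, in which the tool goes at most 50 mm and 8.59 degrees, less where a joint would pass 70% of its speed; a pose out of reach is approached as far as the arm can. A call with a gripper value outside its range is refused whole. "claw" is the opening, from -1 (shut) to 1 (fully open), so that 0 is half open, set as the call begins (left out, the last holds). The fingers move at their own pace and stop on an object; the grip force is fixed at half the most. Time passes only in rows, so rows that repeat a pose let the fingers close. It gives the time, the measured TCP pose, the force and the opening at its end, in the units of the state.
- r.observe(): the state, without advancing time (a new reading comes with each control period).
- r.snapshot(name): name is "scene" or "side" or "wrist"; returns (picture, depth): 384x512x3 uint8, red, green, blue; 384x512 float32, m along the optical axis (not along the pixel's ray), 0 where there is no reading.
- r.camera_info(name): a dict with "fx", "fy", "cx", "cy" (pixels), "T" (4x4, takes a point from camera to world coordinates). Camera axes: x right, y up, looking along -z (the intrinsics and any distortion apply to the point x, -y, -z); pixel columns grow to the right and rows downward; lengths in m; the calibration is good to about 2 mm. A picture is of the moment at which its call begins: read the wrist's pose just before it. camera_info takes no time and is no camera call; for the wrist camera it gives the pose at the moment of the call.
- r.job_done(): hands the job in, once; it reports no verdict.
The state is a dict: "time": time; "qpos": joint angles; "joint_velocities": joint speeds; "joint_torque": joint torques, N m; "eef_pos": TCP position; "ee_rot": TCP orientation; "contact_force": force on the tool from outside, world axes, zero at the start; "moment": the same for the moment, N m; "opening": finger opening in m.
Only numpy, scipy, OpenCV 4.12 (cv2) and the standard library are available. Lean on these libraries where they do the work, as an engineer would, in place of code of your own. Each camera call takes 0.05 s, during which the arm holds its last target. There are 200 camera calls.

### The job

The ratchet turntable on the welding table has been indexed one notch too far. Using only pushes of a fingertip (the red ball on the pawl's lever and the yellow pegs are there to push on), flip the pawl up until it stays up by itself, push the wheel backward (clockwise from above) by one notch, then tip the pawl back down so that it sits fully in that next notch. Pick nothing up: leave the pipe stub standing on the middle of the wheel and do not disturb the other things on the table.

Things in the scene. Friction and masses are not known exactly. Their poses are not given: they have to be found in the camera images.
- fixture: Blue base plate of the ratchet turntable, fixed to the table, 260 (x) x 230 (y) x 12 mm; origin at its underside's centre, z up. In its axes: the wheel turns about the vertical through the origin; the pawl lies over the -x rim, its arm along y from the pivot at (-102, 70, 60) mm to the nose at (-102, 0). A blue post on the pivot's -x side reaches 72 mm above the table.
- wheel (a joint): Turntable wheel's angle (rad), positive BACKWARD = clockwise from above; 0 = pawl nose mid-notch in its first notch (starts within 0.09 of it: play). Ten notches, 0.628 rad (36 degrees) apart: the next notch backward is centred at 0.628, play about 0.11 either way. It stays where it is left; needs about 3 N at a peg. Pawl down, it is blocked backward but ratchets forward.
- pawl (a joint): Pawl's angle (rad): 0 = fully down in a notch, about 0.15 = nose on top of a tooth, 1.05 = flipped up against its stop. Light, over-centre like a toggle: beyond about 0.73 it falls over to its stop and stays up by its counterweight; short of that it falls down to the wheel.
- wheel_center (a point): Centre of the wheel's flat top face, 36 mm above the table. The wheel is a disc 228 mm across with ten steel saw-teeth, 12 mm tall, on its outer rim (radius 92 to 112 mm; tops 48 mm above the table).
- pawl_pivot (a point): Centre of the pawl's horizontal pivot, 60 mm above the table. The fixture's +y points from the nose to the pivot. The pawl's arm is 75 mm long, 18 mm wide and 12 mm thick; its nose, 70 mm from the pivot, reaches 22 mm down below the arm's middle line.
- pawl_knob (a point): Centre of the red ball (22 mm across) on the pawl's upright thumb lever, 65 mm from the pivot, on the outer side: 41 mm from the pivot along fixture -x. Pawl down: the lever leans to the nose, ball 32 mm to fixture -y of the pivot; pawl up: 32 mm to +y; both 116 mm above the table. Push the ball level along fixture +y, past the pivot, to flip the pawl up; along -y to tip it down.
- peg0_top (a point): Centre of the top of upright yellow peg 0 on the wheel: 12 mm across, 40 mm tall (top 76 mm above the table), 75 mm from the wheel's axis; five pegs, evenly spaced 72 degrees apart (two notches), numbered anticlockwise from above; at wheel angle 0 peg 0 is on the fixture's +x side.
- peg1_top (a point): Centre of the top of upright yellow peg 1 on the wheel: 12 mm across, 40 mm tall (top 76 mm above the table), 75 mm from the wheel's axis; five pegs, evenly spaced 72 degrees apart (two notches), numbered anticlockwise from above; at wheel angle 0 peg 0 is on the fixture's +x side.
- peg2_top (a point): Centre of the top of upright yellow peg 2 on the wheel: 12 mm across, 40 mm tall (top 76 mm above the table), 75 mm from the wheel's axis; five pegs, evenly spaced 72 degrees apart (two notches), numbered anticlockwise from above; at wheel angle 0 peg 0 is on the fixture's +x side.
- peg3_top (a point): Centre of the top of upright yellow peg 3 on the wheel: 12 mm across, 40 mm tall (top 76 mm above the table), 75 mm from the wheel's axis; five pegs, evenly spaced 72 degrees apart (two notches), numbered anticlockwise from above; at wheel angle 0 peg 0 is on the fixture's +x side.
- peg4_top (a point): Centre of the top of upright yellow peg 4 on the wheel: 12 mm across, 40 mm tall (top 76 mm above the table), 75 mm from the wheel's axis; five pegs, evenly spaced 72 degrees apart (two notches), numbered anticlockwise from above; at wheel angle 0 peg 0 is on the fixture's +x side.
- stub_center (a point): Centre of the loose flanged pipe stub standing on the middle of the wheel: flange 60 mm across and 8 mm thick, pipe 38 mm across, 44 mm tall in all; it rides round with the wheel and stays there.
- magnet: Bystander: red welding magnet block, 60 x 45 x 22 mm, beside the fixture; origin at the centre of its underside.
- pin: Bystander: steel locating pin standing upright, base 32 mm across, 45 mm tall, beside the fixture; origin at the centre of its underside.
- disc: Bystander: terracotta-coloured grinding disc lying flat, 90 mm across, 8 mm thick, beside the fixture; origin at the centre of its underside.
- wrench: Bystander: steel wrench lying on the table, about 200 mm long; origin at the middle of its length.
- square: Bystander: metal try square lying flat, legs 130 and 90 mm, up to 12 mm thick; origin at the centre of the long leg's underside.
- bottle: Bystander: upright spray bottle with blue head, 72 mm across, 187 mm tall; origin at the centre of its underside.
Not all that is in view belongs to the job. What is shaped like the part that bears stub_center but green or orange is not meant.

How it is judged:
By the outcome, as a careful person would: the job done as asked, in the order asked, and still so for the second after the job is handed in, with the robot touching nothing.
It also fails if it takes over 58 s, if anything falls off the work surface, if the arm or the gripper's body presses on something with over 40 N, if the wrist force passes 120 N, or if a joint passes its speed limit or range.

## Working session

There is one attempt and no reset: what is moved stays moved. The work goes in short steps, Python scripts to look and compute and a tool call to move; the robot and the scene stay as the last step left them, time stands still between calls to the robot, and variables do not carry over. Pictures are saved under pics/ and viewed, about 8 in all and at most 12, crops included, and the job is handed in when it is done.

Besides the shell and the picture viewer there is one more tool, called after "Call:" as a command line: name --argument value ..., lists and objects as JSON in quotes. send_rows: Moves the arm, as the interface text tells. Its arguments: {"type":"object","properties":{"motion":{"type":"array","items":{"type":"number"}},"claw":{"type":"number"}},"required":["motion"]}

```bash
ls; mkdir -p pics
cat > h.py <<'E'
import numpy as np,cv2
from workcell import r
def snap(name,fn=None):
    ci=r.camera_info(name); im,d=r.snapshot(name)
    if fn: cv2.imwrite('pics/'+fn,im[:,:,::-1]); np.savez('pics/'+fn+'.npz',im=im,d=d,**{k:ci[k] for k in('fx','fy','cx','cy','T')})
    return im,d,ci
def ray(ci,u,v):
    p=np.array([(u-ci['cx'])/ci['fx'],-(v-ci['cy'])/ci['fy'],-1.0]); T=np.array(ci['T']); return T[:3,3],T[:3,:3]@p
def onplane(ci,u,v,z):
    o,d=ray(ci,u,v); return o+d*(z-o[2])/d[2]
def pt(ci,d,u,v):
    o,dd=ray(ci,u,v); return o+dd*d[int(v),int(u)]
E
python3 - <<'E'
from h import *
a,_,c1=snap('scene','s0.png'); b,_,c2=snap('side','d0.png')
print(c1,c2,r.observe())
E
```

```text
pics
{'fx': 449.97512584511605, 'fy': 449.97512584511605, 'cx': 254.92392360400564, 'cy': 194.92548668646867, 'T': array([[-0.57860055, -0.67655117,  0.45552158,  1.13798746],
       [ 0.81546458, -0.46927975,  0.33881269,  0.44397737],
       [-0.01545707,  0.56749892,  0.82322904,  1.18641338],
       [ 0.        ,  0.        ,  0.        ,  1.        ]])} {'fx': 403.274940635859, 'fy': 403.274940635859, 'cx': 258.71590662944965, 'cy': 186.42435211321333, 'T': array([[ 0.99600375,  0.05579614, -0.06973755,  0.45271378],
       [-0.08896458,  0.55107174, -0.8297019 , -1.03582185],
       [-0.00786377,  0.83259037,  0.5538334 ,  0.78771412],
       [ 0.        ,  0.        ,  0.        ,  1.        ]])} {'time': 0.1, 'qpos': array([-2.15299254e-01,  3.81158358e-01,  1.29812079e+00, -3.35157816e-05,
        1.46359061e+00, -2.15314423e-01]), 'joint_velocities': array([ 0.00077688, -0.00136916, -0.0016071 , -0.00059128,  0.00039253,
       -0.00063124]), 'joint_torque': array([ 3.42670668e-03, -4.38650107e+01, -2.24912524e+01,  7.15119881e-02,
        3.42038926e-02, -1.57015911e-04]), 'eef_pos': array([5.49767043e-01, 4.04897536e-05, 2.38205187e-01]), 'ee_rot': array([-3.14033792e+00, -2.40310178e-04,  1.57081495e+00]), 'contact_force': array([ 0.03930535, -0.42078056,  0.19532049]), 'moment': array([ 0.05537308,  0.03265397, -0.02528867]), 'opening': 0.08782119261698738}
```

View pics/s0.png

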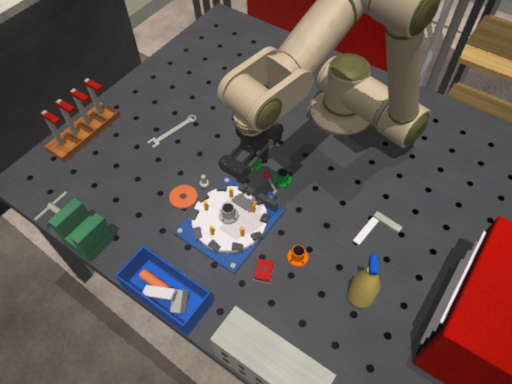

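View pics/d0.png

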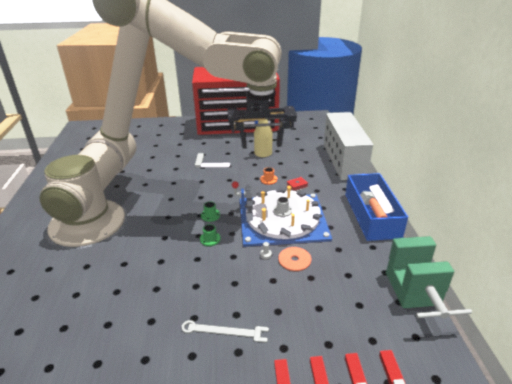

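Run:
```python
from h import *
for f,z in(('s0.png',0),('d0.png',0)):
    n=np.load('pics/'+f+'.npz'); im,d=n['im'],n['d']; hsv=cv2.cvtColor(im,cv2.COLOR_RGB2HSV)
    for nm,lo,hi,amin in(('blue',(105,150,60),(120,255,255),150),('yel',(14,150,120),(24,255,255),4),('red',(0,170,60),(4,255,255),8),('red2',(174,150,60),(180,255,255),8)):
        m=cv2.inRange(hsv,lo,hi); k,l,s,c=cv2.connectedComponentsWithStats(m)
        for i in range(1,k):
            if s[i,4]<amin: continue
            u,v=c[i]; ys,xs=np.where(l==i); dd=np.median(d[ys,xs]); o,g=ray(n,u,v); p=o+g*dd
            if abs(p[0]-.6)<.3 and abs(p[1])<.35: print(f,nm,s[i],c[i].round(1),p.round(3))
def crop(f,x,y,w,h):
    im=cv2.imread('pics/'+f)[y:y+h,x:x+w]; return cv2.resize(im,None,fx=5,fy=5,interpolation=cv2.INTER_CUBIC)
a=crop('d0.png',190,160,150,110); cv2.imwrite('pics/dcrop.png',a)
```

```text
s0.png blue [265 208  19  25 162] [273.4 217.1] [0.523 0.055 0.011]
s0.png blue [175 220  74  52 403] [208.9 248.4] [ 0.723 -0.037  0.02 ]
s0.png blue [ 116  246   97   89 2950] [164.2 286.7] [ 0.89  -0.059  0.031]
s0.png yel [229 188   4   9  21] [230.7 192.1] [ 0.55  -0.085  0.063]
s0.png yel [204 201   4   9  22] [205.5 205. ] [ 0.632 -0.117  0.066]
s0.png yel [252 203   3   9  26] [253.  206.8] [0.557 0.003 0.066]
s0.png yel [210 226   4   9  23] [211.5 229.7] [ 0.688 -0.05   0.065]
s0.png yel [241 227   3   9  24] [242.  230.8] [0.642 0.025 0.067]
s0.png yel [288 251   3  10  22] [289.1 255.5] [0.604 0.165 0.009]
s0.png yel [291 252  17  14  78] [300.6 260.4] [0.6   0.201 0.012]
s0.png red [264 172   6   6  30] [266.5 174.7] [ 0.471 -0.007  0.124]
s0.png red [255 259  19  23 273] [263.8 269.6] [0.689 0.134 0.024]
d0.png blue [ 349  175   58   65 1318] [377.2 214.6] [ 0.873 -0.138  0.067]
```

View pics/dcrop.png

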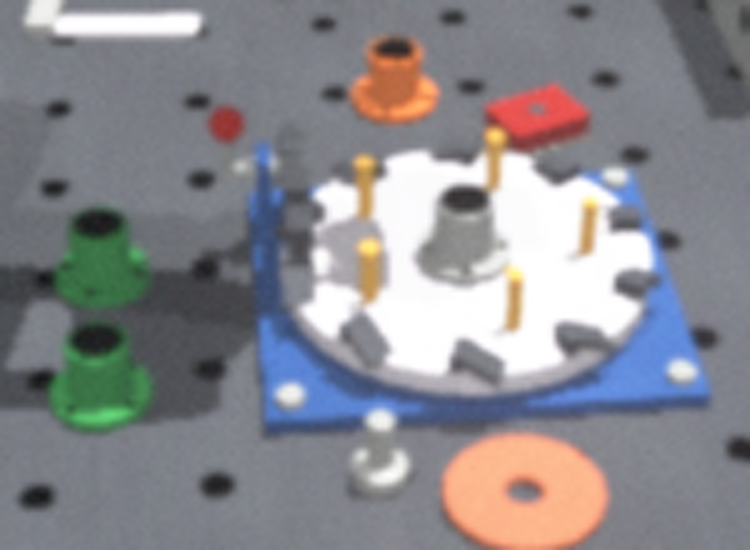

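Run:
```python
from h import *
print('hold',r.hold_point_z)
S=np.load('pics/s0.png.npz');D=np.load('pics/d0.png.npz')
# knob triangulation
def tri(u1,v1,u2,v2):
    o1,g1=ray(S,u1,v1);o2,g2=ray(D,u2,v2);A=np.c_[g1,-g2];t=np.linalg.lstsq(A,o2-o1,rcond=None)[0]
    p,q=o1+g1*t[0],o2+g2*t[1];return (p+q)/2,np.linalg.norm(p-q)
h=cv2.cvtColor(D['im'],cv2.COLOR_RGB2HSV); m=((h[...,0]<8)|(h[...,0]>172))&(h[...,1]>130)
ys,xs=np.where(m[175:195,225:245]); ku,kv=xs.mean()+225,ys.mean()+175;print(len(xs),ku,kv)
k,e=tri(266.5,174.7,ku,kv);print('knob',k.round(4),e)
# plate corners side, top z=.012 
P=np.array([onplane(D,190+u/5-.4,160+v/5-.4,.012) for u,v in((266,424),(708,393),(630,170))]);print('corners',P.round(4))
print('edges',np.linalg.norm(P[1]-P[0]),np.linalg.norm(P[2]-P[1]),'yaw',np.arctan2(*(P[1]-P[0])[1::-1]),'c',(P[0]+P[2])/2)
# peg tops in scene: top end of blobs, z .076
hs=cv2.cvtColor(S['im'],cv2.COLOR_RGB2HSV);T=[]
for u,v in((230.7,189.5),(205.5,202.5),(253,204.5),(211.5,227.5),(242,228.5)):
    T.append(onplane(S,u,v,.076)[:2])
T=np.array(T); c=T.mean(0);print('pegs',T.round(4),'c',c.round(4)); q=T-c
a=np.degrees(np.arctan2(q[:,1],q[:,0]));print(np.hypot(*q.T).round(4),a, (a+36)%72-36)
```

```text
hold -0.0187
23 234.91304347826087 184.2173913043478
knob [ 0.4665 -0.0105  0.1162] 4.6779984433189236e-05
corners [[ 0.4785 -0.167   0.012 ]
 [ 0.7357 -0.1654  0.012 ]
 [ 0.7376  0.0634  0.012 ]]
edges 0.2572197756868486 0.22880063731582206 yaw 0.006268314501740097 c [ 0.60805892 -0.05183575  0.012     ]
pegs [[ 0.5491 -0.0848]
 [ 0.6295 -0.1178]
 [ 0.5548  0.0022]
 [ 0.6866 -0.0496]
 [ 0.6394  0.024 ]] c [ 0.6119 -0.0452]
[0.0742 0.0747 0.0742 0.0749 0.0745] [-147.7792014   -76.37593703  140.29215183   -3.36826491   68.29615581] [-3.7792014  -4.37593703 -3.70784817 -3.36826491 -3.70384419]
```

Call:
send_rows --motion '[-30,-20,0,0,-60,-40,0,0,-88,-44,-30,0,-88,-44,-60,0,-88,-44,-60,0]' --claw -1

```text
time: 0.6
eef_pos: [0.46, -0.0437, 0.1763]
ee_rot: [-3.136, -0.002, 1.57]
contact_force: [0.7, 0.5, 1.0]
opening: 0.0499
```

Call:
send_rows --motion '[0,0,0,0,0,0,0,0]'

```text
time: 0.8
eef_pos: [0.463, -0.0441, 0.18]
ee_rot: [3.14, 0.001, 1.571]
contact_force: [1.0, -0.6, 0.1]
opening: 0.0341
```

Run:
```python
from h import *
o=r.observe();print(o['eef_pos'],o['ee_rot'])
w,d,c=snap('wrist','w1.png'); s,_,_=snap('side','d1.png')
a=cv2.resize(s[150:260,190:340],(600,440),interpolation=cv2.INTER_CUBIC)
cv2.imwrite('pics/w1b.png',cv2.hconcat([cv2.resize(w,(400,300)),cv2.resize(a,(400,300))])[:,:,::-1])
for nm,i in(('w',w),):
    h=cv2.cvtColor(i,cv2.COLOR_RGB2HSV)
    for f,lo,hi in(('red',(0,150,60),(6,255,255)),('yel',(14,150,120),(24,255,255))):
        k,l,st,ce=cv2.connectedComponentsWithStats(cv2.inRange(h,lo,hi))
        for j in range(1,k):
            if st[j,4]>30: print(f,st[j],ce[j].round(1),onplane(c,*ce[j],.116 if f=='red' else .076).round(4))
```

```text
[ 0.46301191 -0.04413274  0.17996921] [3.13954944e+00 7.41985049e-04 1.57125236e+00]
red [485   0  27  18 349] [497.3   6.4] [0.6079 0.0864 0.116 ]
red [248 149  30  32 706] [262.6 164.3] [ 0.4682 -0.0098  0.116 ]
yel [470 107  16  14  89] [476.6 114.6] [0.6375 0.021  0.076 ]
yel [359 133   8  14  32] [361.3 139.2] [0.5487 0.0018 0.076 ]
yel [506 195   6  14  63] [508.9 202.3] [ 0.682  -0.0524  0.076 ]
yel [338 218  17  26 144] [348.  235.2] [ 0.5459 -0.0836  0.076 ]
yel [414 247  26  30 157] [431.8 267.6] [ 0.6269 -0.1168  0.076 ]
yel [352 323   5  25  86] [354.2 335.5] [ 0.5626 -0.1951  0.076 ]
```

View pics/w1b.png

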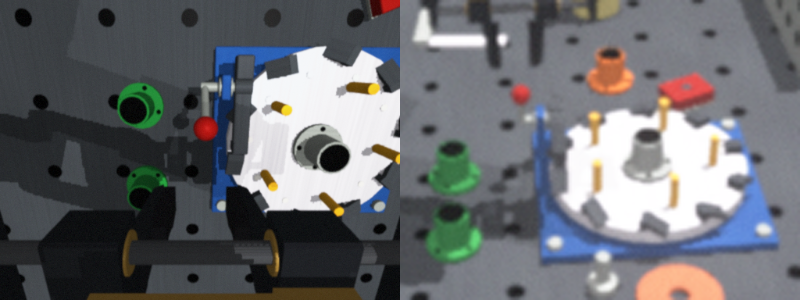

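Call:
send_rows --motion '[0,0,0,0,0,0,0,0,0,0,-35,0,0,0,-72,0,0,0,-72,0]'

```text
time: 1.4
eef_pos: [0.4602, -0.0434, 0.1039]
ee_rot: [-3.135, -0.003, 1.571]
contact_force: [-0.0, -0.5, 1.1]
opening: 0.0007
```

Call:
send_rows --motion '[0,8,0,0,0,16,0,0,0,24,0,0,0,32,0,0,0,40,0,0]'

```text
time: 1.9
eef_pos: [0.4621, -0.0032, 0.1073]
ee_rot: [3.141, 0.0, 1.571]
contact_force: [0.4, -0.6, -0.0]
opening: 0.0004
```

Call:
send_rows --motion '[0,8,0,0,0,16,0,0,0,24,0,0,0,31,0,0,0,31,0,0]'

```text
time: 2.4
eef_pos: [0.4618, 0.0278, 0.1067]
ee_rot: [-3.141, -0.0, 1.572]
contact_force: [-0.5, 0.5, 0.7]
opening: 0.0002
```

```bash
cat > look.py <<'E'
from h import *
import sys
n=sys.argv[1]
o=r.observe();print(o['eef_pos'])
w,d,c=snap('wrist'); s,_,cs=snap('scene')
a=cv2.resize(s[150:270,170:310],(467,400),interpolation=cv2.INTER_CUBIC)
cv2.imwrite('pics/%s.png'%n,cv2.hconcat([cv2.resize(w,(333,400)),a])[:,:,::-1])
for nm,i,ci in(('w',w,c),('s',s,cs)):
    h=cv2.cvtColor(i,cv2.COLOR_RGB2HSV)
    for f,lo,hi,z in(('red',(0,150,60),(6,255,255),.116),('yel',(14,150,120),(24,255,255),.066)):
        k,l,st,ce=cv2.connectedComponentsWithStats(cv2.inRange(h,lo,hi))
        for j in range(1,k):
            if st[j,4]>8:
                p=onplane(ci,*ce[j],z)
                if .43<p[0]<.72 and -.15<p[1]<.08: print(nm,f,st[j],p.round(4),np.degrees(np.arctan2(p[1]+.0475,p[0]-.61)).round(1))
E
python3 look.py l2
```

```text
[0.46184102 0.02783364 0.10668235]
w red [ 247  191   45   46 1526] [0.4686 0.0551 0.116 ] 144.0
w yel [496 211  16   9  25] [0.624  0.0338 0.066 ] 80.2
w yel [375 236  28  39 314] [5.552e-01 2.000e-04 6.600e-02] 139.0
w yel [440 358  25  26 125] [ 0.6173 -0.0986  0.066 ] -81.8
s red [282 182   7   7  37] [0.4672 0.0553 0.116 ] 144.2
s yel [229 188   4   9  21] [ 0.5515 -0.0838  0.066 ] -148.1
s yel [204 201   4   9  22] [ 0.6319 -0.1172  0.066 ] -72.6
s yel [252 203   3   9  26] [0.5563 0.0031 0.066 ] 136.7
s yel [210 226   4   9  23] [ 0.6883 -0.0495  0.066 ] -1.4
s yel [241 227   3   9  24] [0.6412 0.0247 0.066 ] 66.6
```

View pics/l2.png

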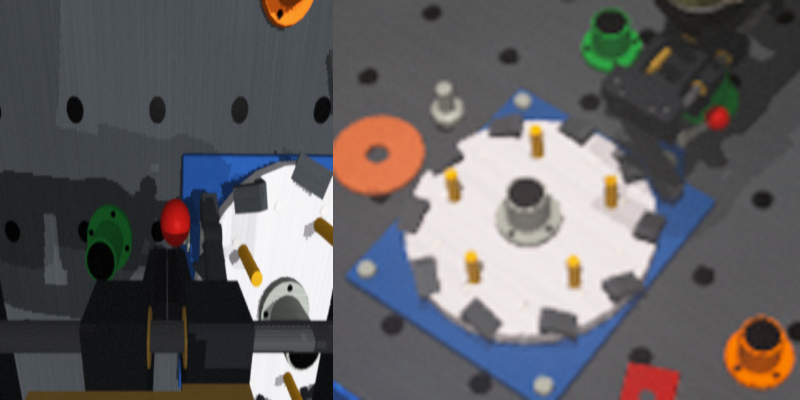

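Call:
send_rows --motion '[0,0,30,0,0,0,60,0,35,0,63,0,80,-10,63,0,120,-20,63,0]'

```text
time: 3.0
eef_pos: [0.5837, 0.0065, 0.1702]
ee_rot: [3.14, 0.0, 1.571]
contact_force: [-0.0, 0.1, 0.1]
opening: 0.0004
```

Call:
send_rows --motion '[40,-10,0,0,80,-25,0,0,103,-32,0,0,103,-32,-30,0,103,-32,-60,0]'

```text
time: 3.5
eef_pos: [0.6857, -0.0259, 0.1088]
ee_rot: [3.14, 0.0, 1.57]
contact_force: [0.2, -0.0, -0.4]
opening: 0.0002
```

Call:
send_rows --motion '[0,0,-30,0,0,0,-52,0,0,0,-52,0]'

```text
time: 3.8
eef_pos: [0.6833, -0.0252, 0.0542]
ee_rot: [-3.135, -0.001, 1.57]
contact_force: [0.1, 0.3, 0.3]
opening: 0.0004
```

```bash
python3 look.py l3
```

```text
[ 0.68333816 -0.02515356  0.05422902]
w red [225   0  21   9  94] [0.6792 0.0767 0.116 ] 60.9
w yel [ 136  151   48   42 1145] [0.6405 0.0229 0.066 ] 66.5
w yel [ 23 340  20  15 180] [ 0.5603 -0.075   0.066 ] -151.0
s red [282 182   7   7  38] [0.4671 0.0549 0.116 ] 144.4
s yel [252 203   3   9  27] [0.5568 0.0034 0.066 ] 136.3
s yel [201 221   6   7  12] [ 0.6854 -0.0796  0.066 ] -23.1
s yel [240 227   4   9  27] [0.6415 0.0242 0.066 ] 66.3
```

View pics/l3.png

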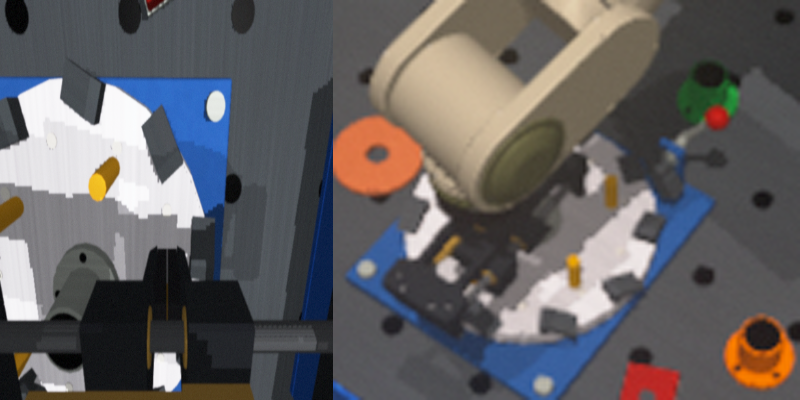

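Call:
send_rows --motion '[0,-10,0,0,-2,-18,0,0,-4,-26,0,0,-6,-34,0,0,-8,-40,0,0]'

```text
time: 4.4
eef_pos: [0.6768, -0.066, 0.0583]
ee_rot: [3.141, 0.0, 1.57]
contact_force: [1.7, 3.9, 2.1]
opening: 0.0003
```

Call:
send_rows --motion '[0,-2,0,0,0,-4,0,0,0,-4,0,0]'

```text
time: 4.7
eef_pos: [0.6766, -0.0692, 0.0575]
ee_rot: [-3.14, 0.0, 1.571]
contact_force: [-1.4, 0.3, -0.2]
opening: 0.0002
```

```bash
python3 look.py l4
```

```text
[ 0.67664074 -0.06916496  0.05745134]
w yel [   0   56   74   32 1092] [0.5825 0.0212 0.066 ] 111.8
w yel [214 101  31  30 191] [0.666  0.0032 0.066 ] 42.1
w yel [ 95 351  22  16 268] [ 0.5914 -0.131   0.066 ] -102.5
s red [282 182   7   7  36] [0.4669 0.0553 0.116 ] 144.3
s yel [239 190   4   9  26] [ 0.5392 -0.0546  0.066 ] -174.3
s yel [190 211   7   7  18] [ 0.6784 -0.1276  0.066 ] -49.5
s yel [252 212   3   9  21] [0.5811 0.0217 0.066 ] 112.6
s yel [230 230   3   9  22] [0.6672 0.0054 0.066 ] 42.7
```

Call:
send_rows --motion '[-1,-3,0,0,-2,-6,0,0,-2,-8,0,0,-2,-8,0,0]'

```text
time: 5.2
eef_pos: [0.6743, -0.0769, 0.0574]
ee_rot: [-3.14, -0.001, 1.571]
contact_force: [-2.6, 4.3, 0.0]
opening: 0.0005
```

```bash
python3 look.py l5
```

```text
[ 0.67430345 -0.07691641  0.05738681]
w yel [   8   23   84   35 1275] [0.5872 0.0248 0.066 ] 107.5
w yel [234  99  26  30 105] [ 0.6696 -0.0047  0.066 ] 35.7
w yel [ 80 340  20  12 187] [ 0.582  -0.1294  0.066 ] -108.8
s red [282 182   7   7  36] [0.4669 0.0553 0.116 ] 144.3
s yel [242 191   3  10  22] [ 0.5393 -0.0451  0.066 ] 178.0
s yel [188 209   7   7  16] [ 0.6762 -0.1365  0.066 ] -53.4
s yel [251 215   4   9  22] [0.5918 0.027  0.066 ] 103.7
s yel [227 231   3   9  23] [ 0.6734 -0.0008  0.066 ] 36.3
```

Call:
send_rows --motion '[0,10,0,0,0,10,30,0,0,10,70,0,0,10,115,0,-30,35,115,0]'

```text
time: 5.8
eef_pos: [0.6499, -0.0446, 0.1797]
ee_rot: [3.125, 0.005, 1.568]
contact_force: [-0.7, 0.1, -1.2]
opening: 0.0005
```

Call:
send_rows --motion '[-30,25,0,0,-60,50,0,0,-90,75,0,0,-120,100,0,0,-150,118,0,0]'

```text
time: 6.3
eef_pos: [0.494, 0.0773, 0.1732]
ee_rot: [3.139, 0.001, 1.572]
contact_force: [1.0, -0.9, 0.3]
opening: 0.0008
```

Call:
send_rows --motion '[-32,13,0,0,-32,13,0,0,-32,13,0,0]'

```text
time: 6.6
eef_pos: [0.4636, 0.0891, 0.1735]
ee_rot: [3.139, 0.001, 1.572]
contact_force: [0.8, -0.2, -0.2]
opening: 0.0002
```

```bash
python3 look.py l6
```

```text
[0.46362038 0.08913609 0.17345702]
w yel [377 241  20  28 110] [0.5845 0.03   0.066 ] 108.2
w yel [452 264  34  30 142] [6.709e-01 2.000e-04 6.600e-02] 38.1
w yel [284 323   4  25  72] [ 0.4941 -0.065   0.066 ] -171.4
w yel [444 340  21  28 139] [ 0.673  -0.0913  0.066 ] -34.8
s yel [242 191   3  10  22] [ 0.5378 -0.0464  0.066 ] 179.1
s yel [213 192   4   9  23] [ 0.5908 -0.1157  0.066 ] -105.7
s yel [251 215   4   9  19] [0.5907 0.0258 0.066 ] 104.7
s yel [202 216   4   9  22] [ 0.6736 -0.089   0.066 ] -33.1
s yel [227 231   3   9  23] [ 0.6734 -0.0008  0.066 ] 36.3
```

View pics/l6.png

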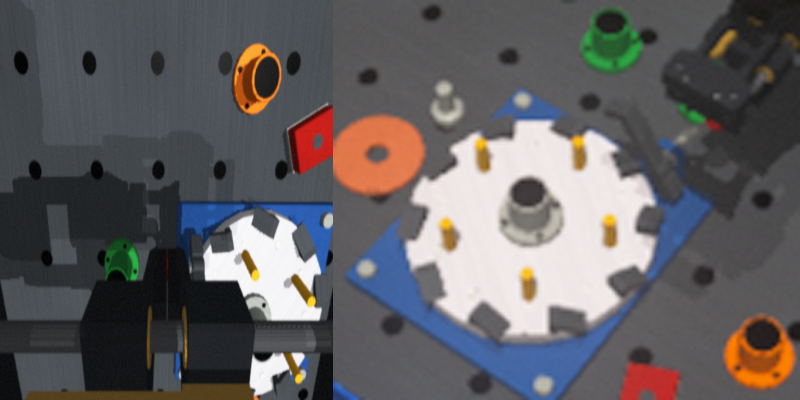

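Call:
send_rows --motion '[-1,0,-30,0,-1,0,-60,0,-1,0,-66,0,-1,0,-66,0]'

```text
time: 7.1
eef_pos: [0.4625, 0.0886, 0.1063]
ee_rot: [-3.14, -0.0, 1.57]
contact_force: [0.1, -0.2, 0.8]
opening: 0.0002
```

Call:
send_rows --motion '[0,-8,0,0,0,-16,0,0,0,-24,0,0,0,-32,0,0,0,-40,0,0]'

```text
time: 7.6
eef_pos: [0.4621, 0.0481, 0.1071]
ee_rot: [3.141, 0.0, 1.57]
contact_force: [1.0, 0.5, -0.1]
opening: 0.0002
```

Call:
send_rows --motion '[0,-8,0,0,0,-16,0,0,0,-22,0,0,0,-22,0,0,0,-22,0,0]'

```text
time: 8.1
eef_pos: [0.4619, 0.027, 0.1067]
ee_rot: [-3.141, -0.0, 1.571]
contact_force: [-0.8, -0.5, -0.4]
opening: 0.0004
```

```bash
python3 look.py l7
```

```text
[0.46194954 0.02695275 0.10671268]
w red [255 339  20   6  82] [ 0.4679 -0.022   0.116 ] 169.8
w yel [422 206  39  36 198] [0.5873 0.0251 0.066 ] 107.4
w yel [395 356  22  28 149] [ 0.5802 -0.099   0.066 ] -120.1
s yel [242 191   3  10  22] [ 0.5378 -0.0464  0.066 ] 179.1
s yel [213 192   4   9  22] [ 0.5902 -0.1161  0.066 ] -106.1
s yel [251 215   4   9  19] [0.5907 0.0258 0.066 ] 104.7
s yel [202 216   4   9  22] [ 0.6736 -0.089   0.066 ] -33.1
s yel [227 231   3   9  23] [ 0.6734 -0.0008  0.066 ] 36.3
```

Retreat to +y and up, then check that the ball returned to its original "down" position.

Call:
send_rows --motion '[0,15,0,0,0,30,0,0,0,40,40,0,0,60,80,0,0,90,120,0]'

```text
time: 8.7
eef_pos: [0.4617, 0.1175, 0.2283]
ee_rot: [-3.141, 0.0, 1.57]
contact_force: [0.1, -0.2, -0.1]
opening: 0.0001
```

Call:
send_rows --motion '[0,40,10,0,0,60,10,0,0,60,10,0,0,60,10,0]'

```text
time: 9.1
eef_pos: [0.4617, 0.177, 0.2364]
ee_rot: [-3.141, 0.0, 1.572]
contact_force: [0.0, -0.4, -0.3]
opening: 0.0006
```

```bash
python3 look.py l8
python3 - <<'E'
from h import *
w,_,_=snap('wrist');s,_,c=snap('side','d8.png');q,_,_=snap('scene','s8.png')
n=np.load('pics/d0.png.npz')['im'];m=np.load('pics/s0.png.npz')['im']
f=lambda i,x,y,W,H:cv2.resize(i[y:y+H,x:x+W],(400,300),interpolation=cv2.INTER_CUBIC)
cv2.imwrite('pics/f8.png',cv2.vconcat([cv2.hconcat([f(n,225,170,100,75),f(s,225,170,100,75)]),cv2.hconcat([f(m,170,150,120,90),f(q,170,150,120,90)])])[:,:,::-1])
E
```

```text
[0.46166554 0.1770098  0.23638527]
w red [253 341  18  21 297] [ 0.4679 -0.01    0.116 ] 165.2
w yel [280 295   8  59 236] [ 0.4976 -0.0185  0.066 ] 165.5
w yel [410 298  13  10  72] [0.6576 0.0145 0.066 ] 52.5
w yel [401 350  18  26 166] [ 0.6641 -0.079   0.066 ] -30.2
w yel [  40  369  349   15 3348] [ 0.4437 -0.1068  0.066 ] -160.4
s red [264 172   6   6  33] [ 0.4661 -0.011   0.116 ] 165.8
s yel [242 191   3  10  22] [ 0.5378 -0.0464  0.066 ] 179.1
s yel [213 192   4   9  22] [ 0.5902 -0.1161  0.066 ] -106.1
s yel [251 215   3   9  18] [0.5906 0.0255 0.066 ] 104.9
s yel [202 216   4   9  22] [ 0.6736 -0.089   0.066 ] -33.1
s yel [227 231   3   9  23] [ 0.6734 -0.0008  0.066 ] 36.3
```

View pics/f8.png

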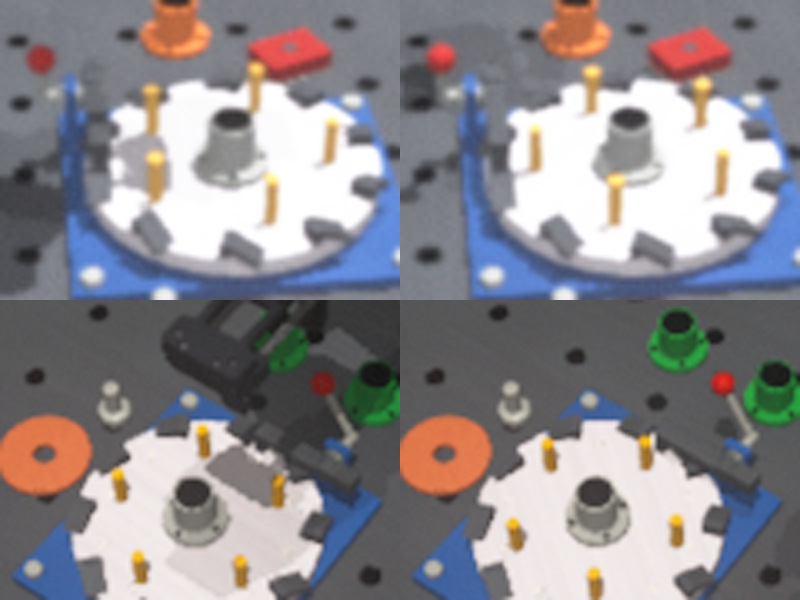

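```bash
python3 -c "
from workcell import r
print(r.job_done())"
```

```text
the job is handed in; nothing more can be done
None
```

The ratchet is back one notch and the pawl is down in it. I handed the job in at about 9.5 s of the 58 s allowed, and no verdict comes back.

I used only pushes of the shut fingertips:
1. **Pawl up:** I pushed the red ball along +y until the pawl fell over to its stop and stayed up with the finger clear of it.
2. **Wheel back:** I pushed peg 0 clockwise. The wheel turned about 32.5°, from about 4° to about 36°.
3. **Pawl down:** I tipped the ball back along -y and withdrew the arm.

Last checks:
- **Wheel:** the final angle came out at about 36.1° (0.63 rad), against the target of 0.628 rad with 0.11 play.
- **Pawl:** the ball is back within 1 mm of its original down position. With the nose on a tooth top it would be about 8 mm off, so the pawl reads as fully seated.
- **Other things:** the stub still stands mid-wheel, and the things in the two last crops (magnet, pin, grinding disc, decoy flanges) look unmoved. The wrench, square and bottle were outside those crops, but the arm never went near them.
- **Forces:** the tool-force readings at the end of each move were about 5 N or less.

The plate centre from its corners and the wheel centre from the pegs differed by about 7 mm. I put this down to reading the peg tops and the side of each peg facing the camera. The wheel angle does not depend on it.

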